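# Stir the drying beads on the soldering bench

### The arm

A 6-joint arm with a two-finger parallel gripper is mounted at the origin on the work surface. World frame = base frame: x ahead of the robot, y to its left, z up, the work surface at z = 0. Lengths are in m, angles in rad, forces in N, time in s.
With the tool pointing down it reaches from about 0.35 to 0.975 m from the base axis. Payload 7.1 kg.
Tool frame: the origin (TCP) lies at the very end of the fingers, on their centre line; the grasp point (between the pads) lies 19 mm behind it (env.grip_point_offset is the distance from the TCP to the grasp point, in m); z points along the fingers, y is the line along which they close (so a half turn about z gives the same grasp; the last joint's range is limited). The gripper opens to 88 mm and grips with 3 to 60 N. Pads are 20 mm wide; open, the fingers measure 115 mm over their backs; the gripper's body (75 mm by 178 mm) begins 61 mm behind the grasp point.
Start: joints at [1.207, 0.423, 1.63, -0, 1.089, -0.019], TCP at [0.211, 0.588, 0.223] pointing down, gripper open.
Joint ranges: [-3, 3], [-0.9, 2.11], [0.09, 2.58], [-1.31, 4.45], [0.11, 2.69], [-2.54, 2.54]. Speed limits (rad/s): [2.39, 2.39, 3.01, 3.14, 3.14, 3.14].

### API

Orientations are given as a unit quaternion [w, x, y, z].
In Python, from workcell import env, cams gives the robot as it stands.
- The arm moves only by the shell command python3 -m inch 'ROWS' [OPENING]. ROWS is JSON, a list of rows, each a list of 6 numbers: the shift along the tool's x, y, z in mm, then the turn, a rotation vector about the tool's x, y, z in degrees. In form: [[dx, dy, dz, rx, ry, rz], ...]. A call has 1 to 5 rows; each row shifts and turns the commanded pose from where the row before left it, along the tool's axes as they then stand; what a row does not reach is not made up. A row lasts 1/10 s, in which the tool goes at most 50 mm and 8.59 degrees, less where a joint would pass 70% of its speed; a pose out of reach is approached as far as the arm can. A call is refused whole if a number of a shift passes 50 or a number of a turn 8.59, either way. A call with a gripper value outside its range is refused whole. OPENING is the closure, from 0 (fully open) to 1 (shut), set as the call begins (- or left out, the last holds). The fingers move at their own pace and stop on an object; the grip force is fixed at half the most. Time passes only in rows, so rows that do not move let the fingers close. It gives the time, the measured TCP pose, the force, the opening and the grip force at its end, in the units of the state.
- env.observe(): the state, without advancing time (a new reading comes with each control period).
- cams.read_camera(name): name is "scene" or "top" or "wrist"; returns the picture (384x512x3 uint8, red, green, blue); there is no depth.
- cams.camera_params(name): a dict with "fx", "fy", "cx", "cy" (pixels), "camera_from_world" (4x4, takes a point from world to camera coordinates). Camera axes: x right, y down, z forward; pixel columns grow to the right and rows downward; lengths in m; the calibration is good to about 2 mm. A picture is of the moment at which its call begins: read the wrist's pose just before it. camera_params takes no time and is no camera call; for the wrist camera it gives the pose at the moment of the call.
- env.close_job(): hands the job in; it is judged then, once.
The state is a dict: "time_s": time; "qpos": joint angles; "qvel": joint speeds; "effort": joint torques, N m; "tool_pos": TCP position; "tcp_rot": TCP orientation; "wrist_force": force on the tool from outside, world axes, zero at the start; "wrist_torque": the same for the moment, N m; "width": opening from 0.0 (shut) to 1.0 (fully open); "grip_force": force on a finger pad.
Only numpy, scipy, OpenCV 4.12 (cv2) and the standard library are available. Lean on these libraries where they do the work, as an engineer would, in place of code of your own. Each camera call takes 0.05 s, during which the arm holds its last target. There are 200 camera calls.

### The job

Take the stirring rod from its sloping rest, feel lightly with its tip for the floor of the pot near the middle, and stir the clay drying beads with it until each half of the pot (either side of the line through its two ears) clearly holds both large and small beads. Work gently and with the rod only: keep every bead in the pot, do not shift the pot noticeably, keep the hand off pot and beads, and leave the other things on the bench alone. Then lay the rod back home in its rest.

Things in the scene. Friction and masses are not known exactly. Their poses are not given: they have to be found in the camera images.
- pot: Loose steel pot, about 0.95 kg: 136 mm outside, 128 mm inside diameter, 55 mm high, inner floor 5 mm above its underside. Thin wire ears stick out to 94 mm from the axis at its +x and -x sides, 50 mm up. Origin: centre of its underside; z up. Its x axis, the line through the ears, parts it into two halves. It slides on the bench at about 5 N sideways.
- rest: Fixed sloping rest. Steel base 140 x 70 x 12 mm, origin under it (10 mm on the -x side of its centre), z up. A 90 mm long, 30 mm wide aluminium V-trough leans 40 degrees off vertical in the x-z plane, upper end towards -x (robot side), a plate at its low end. It opens up and towards +x: the rod lifts straight up out of it and lowers straight down into it.
- rest_foot (a point): Point where the rod's tip centre lies when the rod is home: 60 mm along the rest's x and 30 mm above the bench.
- rest_top (a point): Point where the centre of the rod's upper end lies when the rod is home: (-62, 0, 176) mm in the rest's frame.
- rod: Loose stirring rod, 190 mm, about 90 g: steel shaft 12 mm thick, and from 110 mm to the end a black handle 18 mm thick. Origin: centre of the flat tip; z from tip to handle. It starts in the rest, tip down, handle free, leaning 40 degrees. Gripped with the hand leaned 40 degrees, fingers along the handle, it hangs straight below the hand once the hand points down.
- rod_top (a point): Centre of the rod's upper (handle) end, 190 mm from the tip.
- big0: Large loose clay drying bead, a short cylinder 26 mm across, 17 mm high, 20 g. Origin: centre of its underside. The three large ones start standing in one layer along the wall in the pot's +y half, some 15 to 20 mm clear of each other; a bead squeezed between rod and wall jams and drags the pot.
- big1: Large loose clay drying bead, a short cylinder 26 mm across, 17 mm high, 20 g. Origin: centre of its underside. The three large ones start standing in one layer along the wall in the pot's +y half, some 15 to 20 mm clear of each other; a bead squeezed between rod and wall jams and drags the pot.
- big2: Large loose clay drying bead, a short cylinder 26 mm across, 17 mm high, 20 g. Origin: centre of its underside. The three large ones start standing in one layer along the wall in the pot's +y half, some 15 to 20 mm clear of each other; a bead squeezed between rod and wall jams and drags the pot.
- small0: Small loose clay drying bead, same clay, 16 mm across, 13 mm high, 10 g. Origin: centre of its underside. The four small ones start standing in one layer along the wall in the pot's -y half, some 15 to 20 mm clear of each other; the middle of the pot is clear at the start.
- small1: Small loose clay drying bead, same clay, 16 mm across, 13 mm high, 10 g. Origin: centre of its underside. The four small ones start standing in one layer along the wall in the pot's -y half, some 15 to 20 mm clear of each other; the middle of the pot is clear at the start.
- small2: Small loose clay drying bead, same clay, 16 mm across, 13 mm high, 10 g. Origin: centre of its underside. The four small ones start standing in one layer along the wall in the pot's -y half, some 15 to 20 mm clear of each other; the middle of the pot is clear at the start.
- small3: Small loose clay drying bead, same clay, 16 mm across, 13 mm high, 10 g. Origin: centre of its underside. The four small ones start standing in one layer along the wall in the pot's -y half, some 15 to 20 mm clear of each other; the middle of the pot is clear at the start.
- spool: Bystander: solder spool, 48 mm across, 48 mm high, loose. Origin: centre of its underside.
- tape: Bystander: roll of tape, 90 mm across, 40 mm high, loose. Origin: centre of its underside.
- flux: Bystander: small white bottle, 44 mm across, 100 mm high, loose. Origin: centre of its underside.
- driver: Bystander: screwdriver lying on the bench, loose. Origin: under its middle.

How it is judged:
By the outcome, as a careful person would: the job done as asked, in the order asked, and still so for the second after the job is handed in, with the robot touching nothing.
It also fails if it takes over 64 s, if anything falls off the work surface, if the arm or the gripper's body presses on something with over 40 N, if the wrist force passes 120 N, or if a joint passes its speed limit or range.

## Working session

There is one attempt and no reset: what is moved stays moved. The work goes in short steps, Python scripts to look and compute and a shell command to move; the robot and the scene stay as the last step left them, time stands still between calls to the robot, and variables do not carry over. Pictures are saved under pics/ and viewed, at most 10 in all, crops included, and the job is handed in when it is done.

```bash
ls; mkdir -p pics; python3 - <<'E'
from workcell import env,cams
import cv2,numpy as np
np.set_printoptions(precision=4,suppress=True)
for n in("top","scene"):
    im=cams.read_camera(n); cv2.imwrite(f"pics/{n}0.png",im[:,:,::-1])
    p=cams.camera_params(n); print(n,p["fx"],p["cx"],p["cy"],p["camera_from_world"])
print(env.observe())
E
```

```text
pics
top 363.22668164217254 250.8897359231962 195.52542940959347 [[-0.0002 -0.9993 -0.0381  0.0078]
 [-0.9964  0.0034 -0.0851  0.6109]
 [ 0.0852  0.0379 -0.9956  1.0868]
 [ 0.      0.      0.      1.    ]]
scene 456.9037245513017 255.34968545796218 189.75036152155715 [[ 0.8575  0.5145  0.0003 -0.5145]
 [ 0.267  -0.4446 -0.855  -0.0418]
 [-0.4397  0.7332 -0.5187  1.5068]
 [ 0.      0.      0.      1.    ]]
{'time_s': 0.1, 'qpos': array([ 1.207 ,  0.4238,  1.6306, -0.    ,  1.0886, -0.019 ]), 'qvel': array([ 0.002 , -0.001 , -0.0031,  0.0008,  0.0009, -0.0015]), 'effort': array([  0.    , -54.5614, -27.4324,   0.0646,   0.0188,  -0.    ]), 'tool_pos': array([0.2111, 0.5878, 0.222 ]), 'tcp_rot': array([-0.0001,  0.1716,  0.9852, -0.0007]), 'wrist_force': array([-0.0023,  0.2549, -0.0774]), 'wrist_torque': array([-0.013 , -0.03  ,  0.0207]), 'grip_force': 0.0, 'width': 0.9973516052013749}
```

View pics/top0.png

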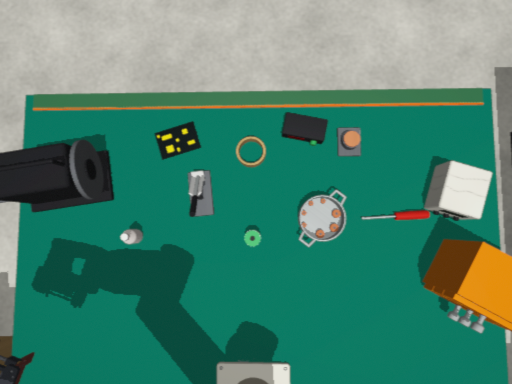

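View pics/scene0.png

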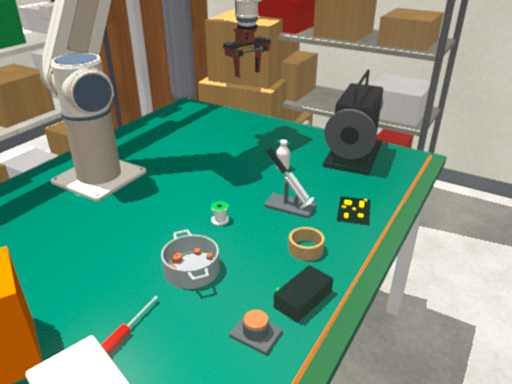

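The top view shows the pot at (322,217) with ears at (339,196) and (306,240), the rest at (201,193) with the black handle towards the robot, the spool at (252,238), the flux at (131,237) and the driver at (395,216). The scene view agrees. I'll enlarge both regions.

```bash
python3 - <<'E'
import cv2,numpy as np
im=cv2.imread("pics/top0.png")
a=cv2.resize(im[165:220,175:225],None,fx=8,fy=8,interpolation=cv2.INTER_CUBIC)
b=cv2.resize(im[185:250,293:351],None,fx=6.8,fy=6.8,interpolation=cv2.INTER_CUBIC)
h=max(a.shape[0],b.shape[0])
c=np.zeros((h,a.shape[1]+b.shape[1],3),np.uint8);c[:a.shape[0],:a.shape[1]]=a;c[:b.shape[0],a.shape[1]:]=b
cv2.imwrite("pics/crop0.png",c);print(c.shape)
E
```

```text
(442, 794, 3)
```

View pics/crop0.png

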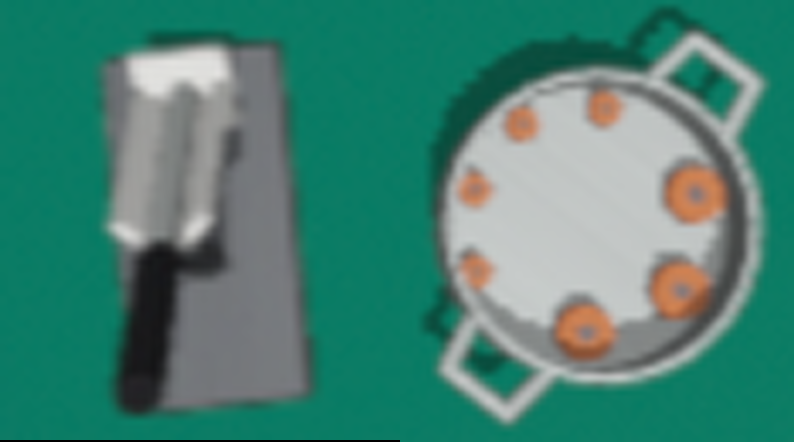

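The crop gives these pixels:
- **Rest:** base corners at about (105,62), (278,43) and (312,395). The handle end is near (140,390).
- **Pot:** rim centre at (601,225), with ear tips at (731,58) and (475,395).
- **Beads:** the large ones are lower right and the small ones upper left.

```bash
cat > h.py <<'E'
import numpy as np,cv2
from workcell import env,cams
from scipy.spatial.transform import Rotation as R
np.set_printoptions(precision=4,suppress=True)
def ray(n,u,v,z,P=None):
    p=P or cams.camera_params(n);T=np.array(p["camera_from_world"]);o=-T[:3,:3].T@T[:3,3]
    d=T[:3,:3].T@np.array([(u-p["cx"])/p["fx"],(v-p["cy"])/p["fy"],1]);return o+d*(z-o[2])/d[2]
def proj(n,X,P=None):
    p=P or cams.camera_params(n);T=np.array(p["camera_from_world"]);c=T[:3,:3]@np.asarray(X)+T[:3,3]
    return np.array([p["fx"]*c[0]/c[2]+p["cx"],p["fy"]*c[1]/c[2]+p["cy"]])
def pose(o=None):
    o=o or env.observe();q=o["tcp_rot"];return np.array(o["tool_pos"]),R.from_quat([q[1],q[2],q[3],q[0]])
E
python3 - <<'E'
from h import *
A=lambda x,y,z:ray("top",175+(x+.5)/8-.5,165+(y+.5)/8-.5,z)
B=lambda x,y,z:ray("top",293+(x-400+.5)/6.8-.5,185+(y+.5)/6.8-.5,z)
c=[A(105,62,.012),A(278,43,.012),A(312,395,.012),A(135,410,.012)]
print("base",*c)
print("len",np.linalg.norm(c[1]-c[2]),np.linalg.norm(c[0]-c[1]))
d=c[1]-c[2];print("yaw",np.degrees(np.arctan2(d[1],d[0])))
print("centre",(c[0]+c[2])/2)
print("handle end",A(140,390,.176))
print("pot",B(601,225,.055),"diam",np.linalg.norm(B(440,225,.055)-B(763,225,.055)),np.linalg.norm(B(601,67,.055)-B(601,383,.055)))
e1,e2=B(731,58,.05),B(475,395,.05);print("ears",e1,e2,np.linalg.norm(e1-e2)/2,(e1+e2)/2,np.degrees(np.arctan2(*(e2-e1)[[1,0]])))
for n,x,y,z in [("b",697,194,.022),("b",682,290,.022),("b",586,331,.022),("s",521,124,.018),("s",603,109,.018),("s",475,189,.018),("s",476,271,.018)]: print(n,B(x,y,z))
E
```

```text
base [0.686  0.2059 0.012 ] [0.6931 0.1377 0.012 ] [0.5552 0.1232 0.012 ] [0.5495 0.1922 0.012 ]
len 0.1386812570452041 0.068581767127682
yaw 6.033079016208549
centre [0.6206 0.1646 0.012 ]
handle end [0.5513 0.1573 0.176 ]
pot [ 0.5423 -0.2045  0.055 ] diam 0.13904799849477525 0.13675917188278225
ears [ 0.6152 -0.2629  0.05  ] [ 0.4688 -0.1497  0.05  ] 0.09250634457170241 [ 0.542  -0.2063  0.05  ] 142.28591723319545
b [ 0.5568 -0.2524  0.022 ]
b [ 0.5141 -0.245   0.022 ]
b [ 0.496  -0.2022  0.022 ]
s [ 0.5886 -0.1752  0.018 ]
s [ 0.5953 -0.212   0.018 ]
s [ 0.5594 -0.1542  0.018 ]
s [ 0.5226 -0.1542  0.018 ]
```

```bash
cat >> h.py <<'E'
yr=np.radians(6.0)
RO=np.array([.6113,.1637,0]); ex=np.array([np.cos(yr),np.sin(yr),0])
FOOT=RO+.060*ex+[0,0,.030]; TOP=RO-.062*ex+[0,0,.176]; U=(TOP-FOOT)/np.linalg.norm(TOP-FOOT)
POT=np.array([.542,-.2055,0])
def frame(z,y): y=y-z*(y@z);y/=np.linalg.norm(y);return R.from_matrix(np.c_[np.cross(y,z),y,z])
LEAN=frame(-U,np.array([-np.sin(yr),np.cos(yr),0])); DOWN=frame(np.array([0,0,-1.]),np.array([-np.sin(yr),np.cos(yr),0]))
def plan(p1,r1,n,p0=None,r0=None):
    if p0 is None:p0,r0=pose()
    w=(r0.inv()*r1).as_rotvec()
    for i in range(n):
        r=r0*R.from_rotvec(w*i/n);print(np.r_[r.inv().apply((p1-p0)/n)*1e3,np.degrees(w)/n].round(1).tolist())
E
python3 - <<'E'
from h import *
G=FOOT+.136*U
print(FOOT,TOP,U,G)
plan(G+.10*U,LEAN,15)
E
```

```text
[0.671 0.17  0.03 ] [0.5496 0.1572 0.176 ] [-0.6377 -0.067   0.7674] [0.5842 0.1609 0.1344]
[-29.2, -20.2, 0.8, -0.6, -2.6, -1.6]
[-28.5, -21.1, 1.9, -0.6, -2.6, -1.6]
[-27.8, -21.9, 2.9, -0.6, -2.6, -1.6]
[-27.0, -22.7, 3.9, -0.6, -2.6, -1.6]
[-26.1, -23.5, 4.9, -0.6, -2.6, -1.6]
[-25.2, -24.3, 5.8, -0.6, -2.6, -1.6]
[-24.2, -25.1, 6.7, -0.6, -2.6, -1.6]
[-23.2, -25.9, 7.5, -0.6, -2.6, -1.6]
[-22.0, -26.6, 8.3, -0.6, -2.6, -1.6]
[-20.9, -27.3, 9.0, -0.6, -2.6, -1.6]
[-19.7, -28.0, 9.6, -0.6, -2.6, -1.6]
[-18.4, -28.6, 10.2, -0.6, -2.6, -1.6]
[-17.1, -29.3, 10.7, -0.6, -2.6, -1.6]
[-15.7, -29.8, 11.1, -0.6, -2.6, -1.6]
[-14.4, -30.4, 11.5, -0.6, -2.6, -1.6]
```

```bash
python3 -m inch '[[-29,-20,0,-0.6,-2.6,-1.6],[-28,-21,1,-0.6,-2.6,-1.6],[-28,-22,2,-0.6,-2.6,-1.6],[-27,-23,3,-0.6,-2.6,-1.6],[-26,-24,4,-0.6,-2.6,-1.6]]' 0
python3 -m inch '[[-25,-24,5,-0.6,-2.6,-1.6],[-24,-25,6,-0.6,-2.6,-1.6],[-23,-26,7,-0.6,-2.6,-1.6],[-22,-27,8,-0.6,-2.6,-1.6],[-21,-27,8,-0.6,-2.6,-1.6]]'
python3 -m inch '[[-20,-28,9,-0.6,-2.6,-1.6],[-18,-29,10,-0.6,-2.6,-1.6],[-17,-29,10,-0.6,-2.6,-1.6],[-16,-30,11,-0.6,-2.6,-1.6],[-14,-30,11,-0.6,-2.6,-1.6]]'
python3 -m inch '[[0,0,0,0,0,0],[0,0,0,0,0,0]]'
python3 - <<'E'
from h import *
plan(FOOT+.236*U,LEAN,1)
im=cams.read_camera("wrist");cv2.imwrite("pics/w1.png",im[:,:,::-1])
E
```

```text
time_s: 0.6
tool_pos: [0.3135, 0.442, 0.2229]
tcp_rot: [0.117, 0.101, 0.988, 0.006]
wrist_force: [0.4, 0.2, -0.4]
width: 1.0
grip_force: 0.0
time_s: 1.1
tool_pos: [0.4142, 0.2973, 0.2218]
tcp_rot: [0.23, 0.029, 0.973, 0.012]
wrist_force: [0.9, 0.5, 0.1]
width: 1.004
grip_force: 0.0
time_s: 1.6
tool_pos: [0.5121, 0.1565, 0.2194]
tcp_rot: [0.337, -0.041, 0.94, 0.018]
wrist_force: [1.3, -0.3, 0.0]
width: 1.003
grip_force: 0.0
time_s: 1.8
tool_pos: [0.5119, 0.1571, 0.2193]
tcp_rot: [0.336, -0.039, 0.941, 0.018]
wrist_force: [-0.2, -0.6, 0.4]
width: 0.996
grip_force: 0.0
[-1.3, -3.7, 11.6, -0.4, -0.5, -1.1]
```

View pics/w1.png

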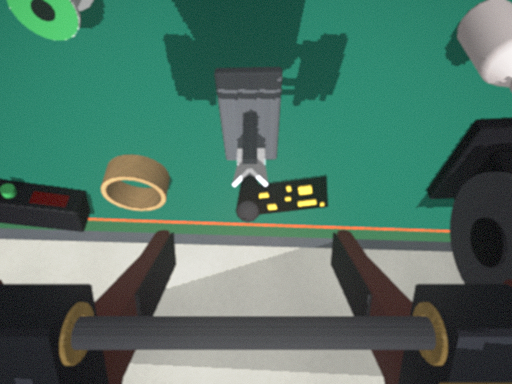

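The wrist view shows the handle end at (248,211), in line with the fingers. I'll check it against the estimate.

```bash
python3 - <<'E'
from h import *
p=cams.camera_params("wrist")
for s in (0,.1,.11,.19): print(s,proj("wrist",FOOT+s*U,p))
T=np.array(p["camera_from_world"]);print(-T[:3,:3].T@T[:3,3],T[:3,:3])
for dx,dy in((-.08,.035),(-.08,-.035),(.06,.0)):print(proj("wrist",RO+.012*np.array([0,0,1])+(dx+.02 if dx<0 else dx)*ex+dy*np.array([-ex[1],ex[0],0]),p))
print(ray("wrist",248,211,.176,p),TOP)
E
```

```text
0 [249.987  161.9002]
0.1 [248.3892 181.9181]
0.11 [248.1755 184.5953]
0.19 [245.8406 213.8485]
[0.3449 0.1442 0.2913] [[-0.0849  0.9964  0.0073]
 [ 0.5427  0.0401  0.839 ]
 [ 0.8356  0.0752 -0.5441]]
[281.181   73.1683]
[212.295   74.6515]
[249.9574 151.272 ]
[0.5452 0.1585 0.176 ] [0.5496 0.1572 0.176 ]
```

```bash
python3 -m inch '[[-1.3,-3,11,-0.4,-0.5,-1.1],[0,0,20,0,0,0],[0,0,20,0,0,0],[0,0,20,0,0,0],[0,0,10,0,0,0]]'
python3 -m inch '[[0,0,0,0,0,0]]'
python3 - <<'E'
from h import *
plan(FOOT+.136*U,LEAN,1)
p=cams.camera_params("wrist");im=cams.read_camera("wrist");cv2.imwrite("pics/w2.png",im[:,:,::-1])
for s in (.11,.19): print(s,proj("wrist",FOOT+s*U,p))
E
```

```text
time_s: 2.35
tool_pos: [0.5698, 0.1629, 0.1808]
tcp_rot: [0.322, -0.051, 0.945, 0.018]
wrist_force: [-0.1, 0.3, -0.6]
width: 1.0
grip_force: 0.0
time_s: 2.45
tool_pos: [0.5693, 0.1623, 0.1806]
tcp_rot: [0.322, -0.051, 0.945, 0.018]
wrist_force: [0.2, 0.5, 0.4]
width: 1.005
grip_force: 0.0
[16.6, -3.2, 45.6, 0.2, -2.3, 0.1]
0.11 [247.4603 186.3306]
0.19 [245.3036 223.8751]
```

View pics/w2.png

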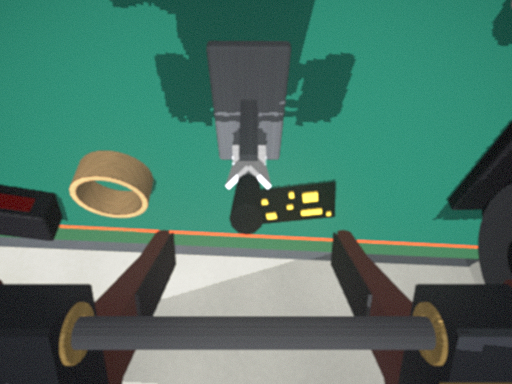

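The handle is centred at (247,217), but the move stopped short and the tilt slackened. I'll check the joints.

```bash
python3 - <<'E'
from h import *
o=env.observe();print(o["qpos"],o["time_s"]);p,r=pose(o);print(r.as_matrix())
E
```

```text
[ 0.3258  0.2908  2.1707 -1.3093  0.1355 -0.0902] 2.5
[[-0.7877 -0.1085  0.6064]
 [-0.0853  0.9941  0.0671]
 [-0.6101  0.0011 -0.7923]]
```

Joint 4 is at its limit and joint 5 is near its minimum, because the full 40° lean straightens the wrist here. I'll grip with a 28° lean instead. The hand can tilt 12° past vertical later so the rod hangs upright.

```bash
cat >> h.py <<'E'
ez=np.array([0,0,1.]);ey=np.array([-ex[1],ex[0],0])
def lean(a): a=np.radians(a); return frame(np.sin(a)*ex-np.cos(a)*ez,ey)
def tcp_for(gp,a): return gp+.019*lean(a).apply([0,0,1])
E
python3 - <<'E'
from h import *
a=tcp_for(FOOT+.200*U+.001*ey,28);plan(a,lean(28),3)
b=tcp_for(FOOT+.150*U+.001*ey,28);print(a,b);plan(b,lean(28),4,a,lean(28))
E
```

```text
[7.3, -0.6, 0.3, 0.1, 3.2, 0.1]
[7.3, -0.6, 0.7, 0.1, 3.2, 0.1]
[7.2, -0.6, 1.1, 0.1, 3.2, 0.1]
[0.5522 0.1585 0.1667] [0.5841 0.1618 0.1283]
[-2.6, -0.0, 12.2, 0.0, 0.0, 0.0]
[-2.6, -0.0, 12.2, 0.0, 0.0, 0.0]
[-2.6, -0.0, 12.2, 0.0, 0.0, 0.0]
[-2.6, -0.0, 12.2, 0.0, 0.0, 0.0]
```

```bash
python3 -m inch '[[7,-0.6,0,0,3.2,0],[7,-0.6,1,0,3.2,0],[7,-0.6,1,0,3.2,0],[0,0,0,0,0,0]]'
python3 - <<'E'
from h import *
print(env.observe()["qpos"]);plan(tcp_for(FOOT+.200*U+.001*ey,28),lean(28),1)
E
```

```text
time_s: 2.9
tool_pos: [0.5617, 0.1557, 0.1741]
tcp_rot: [0.279, -0.049, 0.959, 0.01]
wrist_force: [0.9, -0.2, -0.3]
width: 0.998
grip_force: 0.0
[ 0.3147  0.2894  2.1361 -0.6498  0.2022 -0.7524]
[11.7, 3.7, 1.3, -0.6, 4.4, -0.0]
```

```bash
python3 -m inch '[[6,2,0,-0.3,2.2,0],[6,1.7,1,-0.3,2.2,0],[0,0,0,0,0,0]]'
python3 - <<'E'
from h import *
print(env.observe()["qpos"]);plan(tcp_for(FOOT+.200*U+.001*ey,28),lean(28),1)
plan(tcp_for(FOOT+.150*U+.001*ey,28),lean(28),4)
E
```

```text
time_s: 3.2
tool_pos: [0.5519, 0.1579, 0.1667]
tcp_rot: [0.242, -0.051, 0.969, 0.012]
wrist_force: [-0.3, -0.1, 0.8]
width: 1.0
grip_force: 0.0
[ 0.3103  0.2938  2.1119 -0.3695  0.2721 -1.0319]
[-0.3, 0.5, 0.2, -0.1, 0.1, 0.0]
[-2.6, 0.1, 12.3, -0.0, 0.0, 0.0]
[-2.6, 0.1, 12.3, -0.0, 0.0, 0.0]
[-2.6, 0.1, 12.3, -0.0, 0.0, 0.0]
[-2.6, 0.1, 12.3, -0.0, 0.0, 0.0]
```

```bash
python3 -m inch '[[-3,0,12,0,0,0],[-3,0,12,0,0,0],[-2.5,0,12,0,0,0],[-2.5,0.5,13,0,0,0],[0,0,0,0,0,0]]'
python3 - <<'E'
from h import *
print(env.observe()["qpos"]);plan(tcp_for(FOOT+.150*U+.001*ey,28),lean(28),1)
p=cams.camera_params("wrist");im=cams.read_camera("wrist");cv2.imwrite("pics/w3.png",im[:,:,::-1])
E
```

```text
time_s: 3.7
tool_pos: [0.5848, 0.1617, 0.1261]
tcp_rot: [0.241, -0.051, 0.969, 0.012]
wrist_force: [-0.0, 0.6, -0.3]
width: 1.003
grip_force: 0.0
[ 0.296   0.4111  2.063  -0.449   0.2084 -0.9613]
[-0.5, 0.2, -2.3, -0.1, -0.1, 0.0]
```

View pics/w3.png

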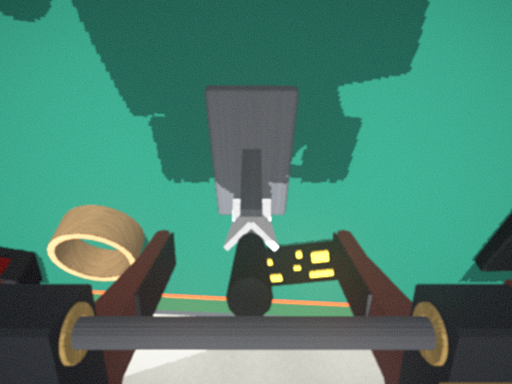

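The handle is between the open fingers, with its end centred at about (250,290). The finger mid-line is at 254, so I'll shift about 1 mm towards -y and close.

```bash
python3 -m inch '[[-0.5,-1,-2,0,0,0],[0,0,0,0,0,0]]'
python3 -m inch '[[0,0,0,0,0,0],[0,0,0,0,0,0],[0,0,0,0,0,0],[0,0,0,0,0,0],[0,0,0,0,0,0]]' 1
python3 -m inch '[[0,0,0,0,0,0],[0,0,0,0,0,0],[0,0,0,0,0,0]]'
python3 - <<'E'
from h import *
p,r=pose();print(env.observe()["wrist_force"],(p-.019*r.apply([0,0,1])-FOOT)@np.c_[U,ey,np.cross(U,ey)])
plan(p+[0,0,.1],r,5)
E
```

```text
time_s: 3.95
tool_pos: [0.5839, 0.1607, 0.1306]
tcp_rot: [0.242, -0.051, 0.969, 0.012]
wrist_force: [0.0, -0.5, -0.7]
width: 0.999
grip_force: 0.0
time_s: 4.45
tool_pos: [0.584, 0.1608, 0.1302]
tcp_rot: [0.242, -0.051, 0.969, 0.012]
wrist_force: [0.4, -0.9, 0.6]
width: 0.585
grip_force: 0.0
time_s: 4.75
tool_pos: [0.584, 0.1608, 0.1301]
tcp_rot: [0.242, -0.051, 0.969, 0.012]
wrist_force: [-0.1, -0.0, 0.2]
width: 0.313
grip_force: 0.0
[-0.129  -0.0357  0.2479] [ 0.1515 -0.     -0.001 ]
[-9.4, -0.0, -17.7, 0.0, 0.0, 0.0]
[-9.4, -0.0, -17.7, 0.0, 0.0, 0.0]
[-9.4, -0.0, -17.7, 0.0, 0.0, 0.0]
[-9.4, -0.0, -17.7, 0.0, 0.0, 0.0]
[-9.4, -0.0, -17.7, 0.0, 0.0, 0.0]
```

```bash
python3 -m inch '[[0,0,0,0,0,0],[0,0,0,0,0,0],[0,0,0,0,0,0],[0,0,0,0,0,0]]'
python3 -m inch '[[-2.3,0,-4.4,0,0,0],[-4.7,0,-8.8,0,0,0],[-9.4,0,-17.7,0,0,0],[-9.4,0,-17.7,0,0,0],[-9.4,0,-17.7,0,0,0]]'
python3 -m inch '[[-9.4,0,-17.7,0,0,0],[-5,0,-9,0,0,0],[0,0,0,0,0,0]]'
python3 - <<'E'
from h import *
o=env.observe();p,r=pose(o);print(o["qpos"]);plan(tcp_for(POT+[0,0,.100+.1515],-12),lean(-12),16)
E
```

```text
time_s: 5.15
tool_pos: [0.5841, 0.1606, 0.1303]
tcp_rot: [0.242, -0.051, 0.969, 0.012]
wrist_force: [1.1, -3.2, 1.4]
width: 0.199
grip_force: 30.0
time_s: 5.65
tool_pos: [0.5834, 0.1611, 0.2058]
tcp_rot: [0.241, -0.051, 0.969, 0.013]
wrist_force: [0.0, -0.3, -1.2]
width: 0.198
grip_force: 30.0
time_s: 5.95
tool_pos: [0.5848, 0.1613, 0.2373]
tcp_rot: [0.243, -0.051, 0.969, 0.013]
wrist_force: [0.1, 0.1, -0.3]
width: 0.2
grip_force: 30.0
[ 0.2948  0.2159  1.9963 -0.2042  0.4532 -1.2192]
[4.8, -22.5, -2.3, 0.0, 2.5, 0.0]
[4.9, -22.5, -2.1, 0.0, 2.5, 0.0]
[5.0, -22.5, -1.8, 0.0, 2.5, 0.0]
[5.1, -22.5, -1.6, 0.0, 2.5, 0.0]
[5.1, -22.5, -1.4, 0.0, 2.5, 0.0]
[5.2, -22.5, -1.2, 0.0, 2.5, 0.0]
[5.2, -22.5, -0.9, 0.0, 2.5, 0.0]
[5.3, -22.5, -0.7, 0.0, 2.5, 0.0]
[5.3, -22.5, -0.5, 0.0, 2.5, 0.0]
[5.3, -22.5, -0.2, 0.0, 2.5, 0.0]
[5.3, -22.5, -0.0, 0.0, 2.5, 0.0]
[5.3, -22.5, 0.2, 0.0, 2.5, 0.0]
[5.3, -22.5, 0.5, 0.0, 2.5, 0.0]
[5.3, -22.5, 0.7, 0.0, 2.5, 0.0]
[5.2, -22.5, 0.9, 0.0, 2.5, 0.0]
[5.2, -22.5, 1.1, 0.0, 2.5, 0.0]
```

```bash
python3 -m inch '[[5,-15,-2,0,2.5,0],[5,-22,-2,0,2.5,0],[5,-22.5,-2,0,2.5,0],[5,-22.5,-2,0,2.5,0],[5,-22.5,-1.5,0,2.5,0]]'
python3 -m inch '[[5,-22.5,-1,0,2.5,0],[5,-22.5,-1,0,2.5,0],[5,-22.5,-1,0,2.5,0],[5,-22.5,-0.5,0,2.5,0],[5,-22.5,0,0,2.5,0]]'
python3 -m inch '[[5,-22.5,0,0,2.5,0],[5,-22.5,0,0,2.5,0],[5,-22.5,0.5,0,2.5,0],[5,-22.5,0.5,0,2.5,0],[5,-22.5,1,0,2.5,0]]'
python3 -m inch '[[6,-22,1,0,2.5,0],[0,0,0,0,0,0],[0,0,0,0,0,0]]'
python3 - <<'E'
from h import *
o=env.observe();p,r=pose(o);print(o["qpos"]);plan(tcp_for(POT+[0,0,.100+.1515],-12),lean(-12),1)
for n in("top","scene"):
    cv2.imwrite(f"pics/{n}1.png",cams.read_camera(n)[:,:,::-1])
for s in(0,.1,.19):print(proj("top",POT+[0,0,.1+s]),proj("scene",POT+[0,0,.1+s]))
a=cv2.imread("pics/top1.png")[170:260,280:364];b=cv2.imread("pics/scene1.png")[130:300,130:260]
a=cv2.resize(a,None,fx=4.5,fy=4.5,interpolation=cv2.INTER_CUBIC);b=cv2.resize(b,None,fx=3,fy=3,interpolation=cv2.INTER_CUBIC)
c=np.zeros((max(len(a),len(b)),a.shape[1]+b.shape[1],3),np.uint8);c[:len(a),:a.shape[1]]=a;c[:len(b),a.shape[1]:]=b;cv2.imwrite("pics/c1.png",c);print(c.shape)
E
```

```text
time_s: 6.45
tool_pos: [0.5675, 0.0533, 0.2332]
tcp_rot: [0.133, -0.052, 0.99, 0.007]
wrist_force: [1.1, 0.1, -1.1]
width: 0.2
grip_force: 30.0
time_s: 6.95
tool_pos: [0.5544, -0.0613, 0.2321]
tcp_rot: [0.025, -0.052, 0.998, 0.001]
wrist_force: [0.6, 0.3, -1.6]
width: 0.203
grip_force: 30.0
time_s: 7.45
tool_pos: [0.5413, -0.1757, 0.2309]
tcp_rot: [-0.084, -0.052, 0.995, -0.004]
wrist_force: [-0.5, -0.1, -1.6]
width: 0.199
grip_force: 30.0
time_s: 7.75
tool_pos: [0.5378, -0.1972, 0.231]
tcp_rot: [-0.105, -0.052, 0.993, -0.005]
wrist_force: [0.2, -0.1, 0.0]
width: 0.203
grip_force: 30.0
[-0.3255  0.4311  1.6134 -0.09    1.2901 -1.9671]
[1.0, -8.7, -1.8, 0.0, -0.1, -0.0]
[325.0093 217.3687] [188.7433 236.3968]
[331.4853 216.378 ] [185.3505 200.2615]
[338.6321 215.2846] [181.9858 164.4269]
(510, 768, 3)
```

View pics/c1.png

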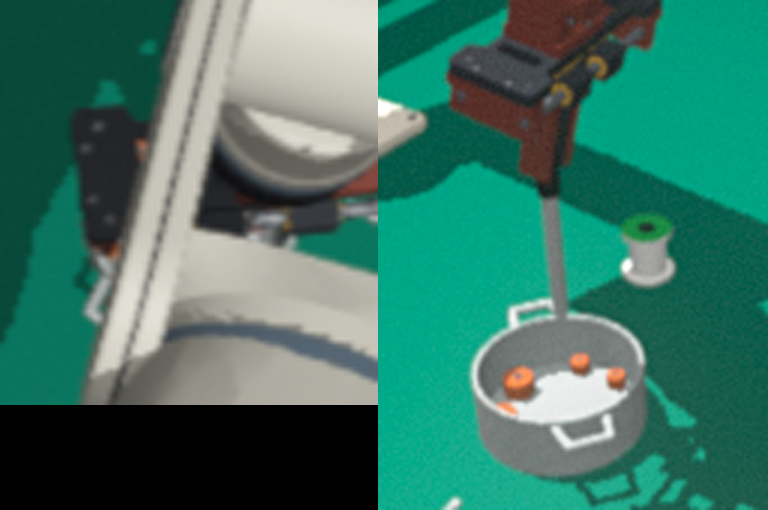

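The rod hangs upright above the pot. In the scene crop its tip is at (560,315), within about 1 px of prediction. I'll centre it and recheck the beads from the wrist camera numerically.

```bash
cat >> h.py <<'E'
PA=np.radians(142.3)
PX=np.array([np.cos(PA),np.sin(PA),0]);PY=np.array([-PX[1],PX[0],0])
GS=.1515
def tip(): p,r=pose();return p-.019*r.apply([0,0,1])-[0,0,GS]
def pc(X): d=np.asarray(X)-POT;x,y=d@PX*1e3,d@PY*1e3;return np.round([x,y,np.hypot(x,y),np.degrees(np.arctan2(y,x))],1)
def W(r,a,z): a=np.radians(a);return POT+r/1e3*(np.cos(a)*PX+np.sin(a)*PY)+[0,0,z]
def path(pts,step):
    "rod-tip way points (world) -> tool-axis rows, starting from the present tip"
    p,r=pose();q=tip();w=(r.inv()*lean(-12)).as_rotvec(degrees=True);print("turn off",w.round(2))
    for t in pts:
        n=max(1,int(np.ceil(np.linalg.norm(t-q)*1e3/step)));print(n,"x",(r.inv().apply(t-q)*1e3/n).round(1).tolist());q=t
def beads(n="wrist",z=.020):
    p=cams.camera_params(n);im=cams.read_camera(n);h=cv2.cvtColor(im,cv2.COLOR_RGB2HSV)
    m=cv2.inRange(h,(3,110,80),(16,255,255));k,l,st,c=cv2.connectedComponentsWithStats(m)
    out=[]
    for i in range(1,k):
        if st[i,4]>12:
            u=ray(n,*c[i],z,p);v=pc(u)
            if v[2]<75:out.append((v.tolist(),int(st[i,4])))
    return im,out
E
python3 -m inch '[[1,-8.7,-1.8,0,0,0],[0,0,0,0,0,0]]'
python3 - <<'E'
from h import *
for n in("wrist","scene"):
    im,o=beads(n);cv2.imwrite(f"pics/{n}_b.png",im[:,:,::-1]);print(n,*o,sep="\n")
print(tip(),pc(tip()))
path([W(0,0,.02)],10)
E
```

```text
time_s: 8.05
tool_pos: [0.5388, -0.2065, 0.2349]
tcp_rot: [-0.104, -0.052, 0.993, -0.006]
wrist_force: [-0.7, -0.2, -1.0]
width: 0.201
grip_force: 30.0
wrist
([39.2, 27.1, 47.6, 34.6], 232)
([-0.9, 49.1, 49.1, 91.1], 246)
([47.3, -26.0, 54.0, -28.8], 80)
([-39.3, 29.4, 49.1, 143.1], 271)
([18.2, -48.3, 51.7, -69.3], 77)
([-20.7, -45.5, 50.0, -114.4], 25)
([-47.2, -19.3, 51.0, -157.8], 13)
scene
([41.4, -24.9, 48.3, -31.0], 33)
([34.0, 28.7, 44.5, 40.2], 83)
([11.8, -48.2, 49.6, -76.2], 28)
[ 0.5425 -0.2056  0.1018] [  -0.5   -0.2    0.6 -157.8]
turn off [-0.04  0.05  0.01]
9 x [-1.8, 0.0, 8.9]
```

The wrist camera confirms the pot and bead positions to about 2 mm. I'll lower in the middle and feel for the floor.

```bash
python3 -m inch '[[-3.1,0,14.7,0,0,0],[-4.2,0,19.6,0,0,0],[-4.2,0,19.6,0,0,0],[-3.1,0,14.7,0,0,0],[-2.1,0,9.8,0,0,0]]'
python3 -m inch '[[-0.8,0,3.9,0,0,0],[0,0,0,0,0,0],[0,0,0,0,0,0]]'
python3 -m inch '[[-0.2,0,1,0,0,0],[0,0,0,0,0,0]]'
python3 -c "
from h import *
print(tip(),pc(tip()),env.observe()['wrist_force'])"
```

```text
time_s: 8.65
tool_pos: [0.5378, -0.2058, 0.1523]
tcp_rot: [-0.105, -0.052, 0.993, -0.005]
wrist_force: [0.9, -0.3, -0.8]
width: 0.202
grip_force: 30.0
time_s: 8.95
tool_pos: [0.539, -0.2063, 0.1508]
tcp_rot: [-0.104, -0.052, 0.993, -0.006]
wrist_force: [-0.2, 0.1, -0.2]
width: 0.204
grip_force: 30.0
time_s: 9.15
tool_pos: [0.5389, -0.2063, 0.1498]
tcp_rot: [-0.104, -0.052, 0.993, -0.006]
wrist_force: [0.6, -0.6, -1.2]
width: 0.201
grip_force: 30.0
[ 0.5428 -0.2058  0.0169] [  -0.8   -0.2    0.8 -166.7] [ 0.6426 -0.6259 -1.1917]
```

```bash
python3 -m inch '[[-0.8,0,3.9,0,0,0],[-0.6,0,2.9,0,0,0],[0,0,0,0,0,0]]' | grep -E "pos|wrist"
for i in 1; do python3 -m inch '[[-0.2,0,0.8,0,0,0],[0,0,0,0,0,0]]'; done | grep -E "pos|wrist"
python3 -m inch '[[-0.2,0,0.8,0,0,0],[0,0,0,0,0,0]]' | grep -E "pos|wrist"
```

```text
tool_pos: [0.5382, -0.2061, 0.1418]
wrist_force: [0.0, 0.3, -0.9]
tool_pos: [0.5385, -0.2062, 0.1414]
wrist_force: [0.6, -0.1, -0.8]
tool_pos: [0.5386, -0.2062, 0.1406]
wrist_force: [0.3, -0.0, -1.2]
```

```bash
python3 -m inch '[[-0.2,0,0.8,0,0,0],[0,0,0,0,0,0]]' | grep -E "pos|wrist"
```

```text
tool_pos: [0.5386, -0.2062, 0.1398]
wrist_force: [0.3, 0.4, -0.9]
```

```bash
python3 -m inch '[[-0.2,0,0.8,0,0,0],[0,0,0,0,0,0]]' | grep -E "pos|wrist"
```

```text
tool_pos: [0.5386, -0.2061, 0.1389]
wrist_force: [0.5, -0.3, -0.5]
```

```bash
python3 -m inch '[[-0.1,0,0.6,0,0,0],[0,0,0,0,0,0]]' | grep -E "pos|wrist"
```

```text
tool_pos: [0.5385, -0.2061, 0.1383]
wrist_force: [0.2, -0.4, -1.8]
```

```bash
python3 -m inch '[[-0.1,0,0.6,0,0,0],[0,0,0,0,0,0]]' | grep -E "pos|wrist"
```

```text
tool_pos: [0.5385, -0.2062, 0.1377]
wrist_force: [-0.2, 0.2, -1.7]
```

```bash
python3 -m inch '[[-0.1,0,0.6,0,0,0],[0,0,0,0,0,0]]' | grep -E "pos|wrist"
```

```text
tool_pos: [0.5387, -0.2062, 0.1375]
wrist_force: [-0.6, -0.0, 3.6]
```

Light contact: the force rose about 4.5 N at TCP z = 0.1375, which puts the tip at the 5 mm floor as expected. I'll lift 3 mm, go out through the gap between two large beads, and sweep clockwise along the wall.

```bash
python3 - <<'E'
from h import *
print(pc(tip()))
path([tip()+[0,0,.003],W(20,63,.008),W(53,63,.008)]+[W(52,a,.008) for a in np.arange(56,-17,-8)]+[W(0,0,.008)],12)
E
```

```text
[  -0.6   -0.1    0.7 -169.6]
turn off [-0.04  0.03  0.01]
1 x [0.6, -0.0, -2.9]
2 x [9.5, -3.1, 1.8]
3 x [10.2, -3.6, 2.2]
1 x [0.8, 6.4, 0.2]
1 x [1.0, 7.2, 0.2]
1 x [0.0, 7.3, 0.0]
1 x [-1.0, 7.2, -0.2]
1 x [-1.9, 7.0, -0.4]
1 x [-2.9, 6.6, -0.6]
1 x [-3.7, 6.2, -0.8]
1 x [-4.5, 5.6, -1.0]
1 x [-5.2, 4.9, -1.1]
1 x [-5.9, 4.1, -1.2]
5 x [-5.1, -9.0, -1.1]
```

```bash
g(){ grep -E "pos|wrist"; }
python3 -m inch '[[0.6,0,-2.9,0,0,0],[9.5,-3.1,2,0,0,0],[9.5,-3.1,2,0,0,0],[10.2,-3.6,2.2,0,0,0]]'|g
python3 -m inch '[[10.2,-3.6,2.2,0,0,0],[10.2,-3.6,2.2,0,0,0],[0,0,0,0,0,0]]'|g
python3 - <<'E'
from h import *
print(tip()[2],pc(tip()));im,o=beads();print(*o,sep="\n")
E
```

```text
tool_pos: [0.5087, -0.2193, 0.14]
wrist_force: [-0.1, 0.3, -1.8]
tool_pos: [0.4883, -0.229, 0.1401]
wrist_force: [-0.7, 0.5, -1.1]
0.007197705582536851 [25.3 48.7 54.9 62.6]
([39.7, 28.4, 48.8, 35.6], 393)
([5.6, 50.8, 51.1, 83.7], 180)
([47.8, -24.5, 53.7, -27.2], 165)
([-33.0, 37.0, 49.5, 131.7], 231)
([-39.3, -17.7, 43.1, -155.8], 37)
```

```bash
g(){ grep -E "pos|wrist"; }
python3 -m inch '[[2,6.4,0.4,0,0,0],[1.5,7.2,0.2,0,0,0],[0,7.3,-0.1,0,0,0],[-1,7.2,-0.2,0,0,0],[-1.9,7,-0.4,0,0,0]]'|g
python3 -m inch '[[-2.9,6.6,-0.6,0,0,0],[-3.7,6.2,-0.8,0,0,0]]'|g
python3 - <<'E'
from h import *
print(tip()[2],pc(tip()));im,o=beads();print(*o,sep="\n")
path([W(52,a,.008) for a in np.arange(0,-17,-8)]+[W(0,0,.008)],12)
E
```

```text
tool_pos: [0.4858, -0.1926, 0.1403]
wrist_force: [-0.4, -0.3, -1.1]
tool_pos: [0.4913, -0.1794, 0.1403]
wrist_force: [0.2, -0.3, -1.2]
0.0073860389978736285 [53.2  7.6 53.8  8.2]
([0.1, 49.4, 49.4, 89.9], 482)
([53.9, -10.8, 55.0, -11.3], 139)
([40.5, -50.8, 65.0, -51.5], 324)
([-38.1, 30.0, 48.5, 141.8], 537)
([-18.5, -49.3, 52.6, -110.6], 78)
turn off [-0.02  0.04  0.05]
1 x [-5.3, 4.0, -1.8]
1 x [-5.3, 4.9, -1.1]
1 x [-5.9, 4.1, -1.2]
5 x [-5.1, -9.0, -1.1]
```

```bash
g(){ grep -E "pos|wrist"; }
python3 -m inch '[[-5.3,4,-1,0,0,0],[-5.3,4.9,-1.1,0,0,0],[-5.9,4.1,-1.2,0,0,0],[0,0,0,0,0,0]]'|g
python3 -m inch '[[-5.1,-9,-1.1,0,0,0],[-5.1,-9,-1.1,0,0,0],[-5.1,-9,-1.1,0,0,0],[-5.1,-9,-1.1,0,0,0],[-5.1,-9,-1.1,0,0,0]]'|g
python3 - <<'E'
from h import *
print(tip()[2],pc(tip()));im,o=beads();print(*o,sep="\n")
print("scene",*beads("scene")[1],sep="\n")
path([W(20,-129,.008),W(53,-129,.008)]+[W(52,a,.008) for a in np.arange(-137,-194,-8)]+[W(0,0,.008)],12)
E
```

```text
tool_pos: [0.5074, -0.1649, 0.1401]
wrist_force: [-0.1, 0.1, -0.8]
tool_pos: [0.5376, -0.2086, 0.1402]
wrist_force: [1.3, -1.1, -0.5]
0.007252447941174689 [ -1.3   2.4   2.7 118.3]
([-0.7, 49.2, 49.2, 90.8], 466)
([25.2, -34.2, 42.5, -53.6], 838)
([-38.8, 29.6, 48.8, 142.7], 502)
([-6.6, -55.4, 55.7, -96.8], 15)
([-15.5, -60.5, 62.5, -104.3], 182)
([-65.5, -9.6, 66.2, -171.6], 18)
([-61.9, -16.6, 64.1, -165.0], 36)
scene
([19.6, -34.1, 39.3, -60.2], 146)
turn off [-0.05  0.07 -0.05]
2 x [-9.8, 2.7, -2.5]
3 x [-10.7, 1.4, -2.3]
1 x [0.6, -7.4, 0.1]
1 x [0.6, -7.2, 0.1]
1 x [1.6, -7.1, 0.3]
1 x [2.5, -6.8, 0.5]
1 x [3.4, -6.4, 0.7]
1 x [4.2, -5.8, 0.9]
1 x [5.0, -5.2, 1.1]
1 x [5.6, -4.4, 1.2]
5 x [5.6, 8.7, 1.2]
```

```bash
g(){ grep -E "pos|wrist"; }
python3 -m inch '[[-9.8,2.7,-2.3,0,0,0],[-9.8,2.7,-2.3,0,0,0],[-10.7,1.4,-2.3,0,0,0],[-10.7,1.4,-2.3,0,0,0]]'|g
python3 -m inch '[[-9.7,1.4,-2.1,0,0,0],[0,0,0,0,0,0]]'|g
python3 - <<'E'
from h import *
print(tip()[2],pc(tip()));im,o=beads();print(*o,sep="\n")
E
```

```text
tool_pos: [0.5792, -0.1941, 0.1407]
wrist_force: [0.7, -0.6, -0.7]
tool_pos: [0.5893, -0.1919, 0.1407]
wrist_force: [-0.5, -0.1, -1.0]
0.00774509556721753 [ -31.9  -42.4   53.1 -127. ]
([-1.0, 48.9, 48.9, 91.2], 513)
([24.8, -35.0, 42.9, -54.7], 795)
([-39.4, 29.2, 49.1, 143.5], 501)
([-18.3, -49.6, 52.9, -110.3], 158)
([-45.6, -25.1, 52.1, -151.2], 156)
```

```bash
g(){ grep -E "pos|wrist"; }
python3 -m inch '[[0.6,-7.6,0.1,0,0,0],[0.6,-7.5,0.1,0,0,0],[1.6,-7.3,0.3,0,0,0],[2.5,-6.9,0.5,0,0,0],[3.4,-6.5,0.7,0,0,0]]'|g
python3 -m inch '[[4.2,-5.8,0.9,0,0,0],[5,-5.2,1.1,0,0,0],[0,0,0,0,0,0]]'|g
python3 - <<'E'
from h import *
print(tip()[2],pc(tip()));im,o=beads();print(*o,sep="\n")
path([W(52,a,.008) for a in (-190,-196,-202)]+[W(0,0,.008)],12)
E
```

```text
tool_pos: [0.5805, -0.229, 0.1406]
wrist_force: [-4.1, 2.8, 1.4]
tool_pos: [0.5744, -0.2424, 0.1411]
wrist_force: [0.1, 0.1, -1.5]
0.008159826807541376 [-51.    6.6  51.5 172.6]
([-1.2, 49.4, 49.4, 91.4], 460)
([24.4, -34.3, 42.1, -54.6], 866)
([-39.6, 29.4, 49.3, 143.4], 463)
([-49.9, -5.6, 50.2, -173.6], 35)
([-19.0, -48.6, 52.2, -111.4], 167)
turn off [-0.08  0.12 -0.05]
1 x [1.9, -2.3, 0.7]
1 x [4.4, -3.0, 0.9]
1 x [4.7, -2.5, 1.0]
5 x [4.2, 9.5, 0.9]
```

A brief force of about 5 N suggests the rod slipped past the small bead. I'll look.

```bash
python3 - <<'E'
from h import *
im=cams.read_camera("wrist");p=cams.camera_params("wrist")
c=proj("wrist",POT+[0,0,.02],p).astype(int);print(c)
x0,y0=max(0,c[0]-130),max(0,c[1]-110);cr=im[y0:y0+200,x0:x0+260];print(x0,y0)
cv2.imwrite("pics/w4.png",cv2.resize(cr,None,fx=3,fy=3,interpolation=cv2.INTER_CUBIC)[:,:,::-1])
for k in ((94,0),(94,180),(0,0),(51,90)):print(k,(proj("wrist",W(*k,.05 if k[0]==94 else .02),p)-[x0,y0])*3)
E
```

```text
[294 182]
164 72
(94, 0) [648.4335  87.0691]
(94, 180) [173.7453 576.5476]
(0, 0) [391.2157 331.1044]
(51, 90) [271.6331 215.9179]
```

View pics/w4.png

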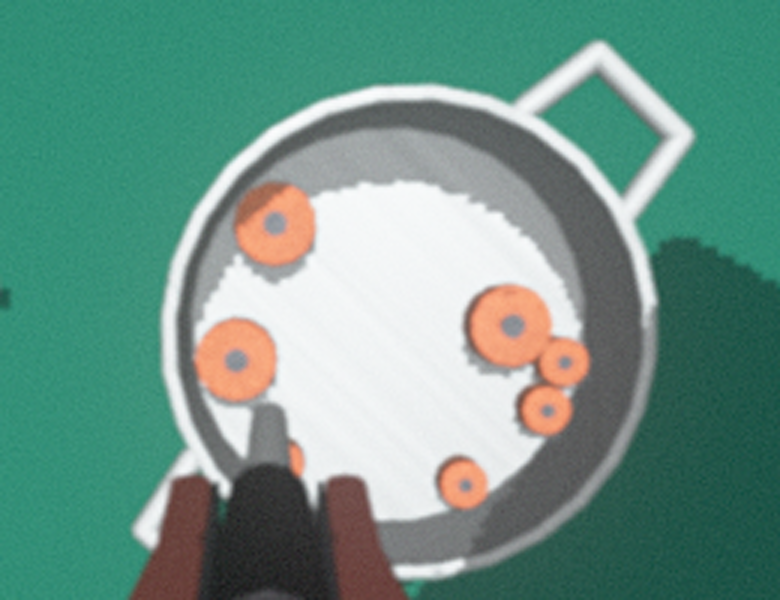

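The far ear sits exactly where predicted at (647,88), so the pot has not moved. Large bead L0 at (512,325) is well inside the small half. The small bead peeps out at (297,459), right behind and inside of the rod. I'll check the geometry.

```bash
python3 - <<'E'
from h import *
p=cams.camera_params("wrist");I=lambda x,y,z:ray("wrist",164+(x+.5)/3-.5,72+(y+.5)/3-.5,z,p)
print("bead",pc(I(278,459,.018)))
t=tip();print(pc(t))
for z in(0,.05,.11):print((proj("wrist",t+[0,0,z],p)-[164,72])*3)
for n,a,b in(("L",275,223),("L",236,360),("L0",512,326),("s",565,362),("s",547,410),("s",464,484)):print(n,pc(I(a,b,.02)))
E
```

```text
bead [ -53.3   -2.2   53.4 -177.6]
[-51.    5.6  51.3 173.7]
[264.2954 430.4477]
[263.4852 461.2817]
[261.9875 518.2792]
L [-0.8 49.2 49.2 91. ]
L [-39.5  29.   49.  143.8]
L0 [ 26.8 -25.4  37.  -43.5]
s [ 30.3 -45.2  54.4 -56.2]
s [ 15.9 -51.8  54.2 -73. ]
s [ -18.6  -49.6   53.  -110.5]
```

```bash
g(){ grep -E "pos|wrist"; }
python3 -m inch '[[4.8,8,1,0,0,0],[4.8,8,1,0,0,0],[4.8,8,1,0,0,0],[4.8,8,1,0,0,0],[0,0,0,0,0,0]]'|g
python3 - <<'E'
from h import *
print(tip()[2],pc(tip()));im,o=beads();print(*o,sep="\n")
E
```

```text
tool_pos: [0.5506, -0.2098, 0.141]
wrist_force: [-0.2, 0.1, -0.4]
0.008034672285749389 [ -12.3   -4.7   13.2 -159.3]
([-0.9, 49.2, 49.2, 91.1], 466)
([25.1, -34.1, 42.4, -53.7], 818)
([-39.2, 29.5, 49.0, 143.0], 493)
([-55.3, 0.3, 55.3, 179.7], 47)
([-21.7, -63.4, 67.1, -108.9], 29)
([-68.7, -24.0, 72.8, -160.7], 24)
```

```bash
python3 - <<'E'
from h import *
path([POT+.015*PX+.010*PY+[0,0,.008]],11)
E
```

```text
turn off [-0.04  0.01  0.06]
3 x [9.9, 3.0, 2.1]
```

```bash
python3 -m inch '[[9.9,3,2.1,0,0,0],[9.9,3,2.1,0,0,0],[9.9,3,2.1,0,0,0],[0,0,0,0,0,0]]'|grep wrist_f
python3 - <<'E'
from h import *
print(tip()[2],pc(tip()));im,o=beads();print(*o,sep="\n")
E
```

```text
wrist_force: [0.2, -0.2, -0.8]
0.00787730360993455 [16.  11.4 19.6 35.4]
([-0.5, 49.3, 49.3, 90.5], 473)
([20.5, -40.2, 45.1, -63.0], 914)
([-38.7, 29.9, 48.9, 142.3], 509)
([-48.7, -2.6, 48.7, -176.9], 86)
```

```bash
python3 - <<'E'
from h import *
path([POT-.012*PX-.010*PY+[0,0,.008],W(51,-145,.008)],11)
E
```

```text
turn off [-0.02 -0.   -0.01]
4 x [-8.3, -0.9, -1.7]
4 x [-8.5, -1.7, -1.8]
```

```bash
python3 -m inch '[[-8.3,-0.9,-1.8,0,0,0],[-8.3,-0.9,-1.8,0,0,0],[-8.3,-0.9,-1.8,0,0,0],[-8.3,-0.9,-1.8,0,0,0]]'|grep wrist_f
python3 -m inch '[[-8.5,-1.7,-1.8,0,0,0],[-8.5,-1.7,-1.8,0,0,0],[-8.5,-1.7,-1.8,0,0,0],[-8.5,-1.7,-1.8,0,0,0],[0,0,0,0,0,0]]'|grep wrist_f
python3 - <<'E'
from h import *
p=cams.camera_params("wrist");im,o=beads();print(*o,sep="\n")
t=tip();print(t[2],pc(t));c=proj("wrist",POT+[0,0,.02],p).astype(int)
x0,y0=max(0,c[0]-130),max(0,c[1]-110);cr=im[y0:y0+200,x0:x0+260];print(x0,y0)
cv2.imwrite("pics/w5.png",cv2.resize(cr,None,fx=3,fy=3,interpolation=cv2.INTER_CUBIC)[:,:,::-1])
for z in(0,.05,.11):print((proj("wrist",t+[0,0,z],p)-[x0,y0])*3)
E
```

```text
wrist_force: [-0.3, 0.9, -0.9]
wrist_force: [-0.2, -0.6, -1.4]
([-1.1, 49.1, 49.1, 91.3], 506)
([24.5, -34.5, 42.4, -54.6], 820)
([-39.6, 29.2, 49.2, 143.5], 494)
([-53.5, -4.2, 53.7, -175.5], 156)
([-18.7, -49.3, 52.8, -110.7], 161)
0.007957322201771172 [ -43.   -29.9   52.3 -145.2]
130 51
[366.7013 491.2754]
[366.0625 521.551 ]
[364.8817 577.513 ]
```

View pics/w5.png

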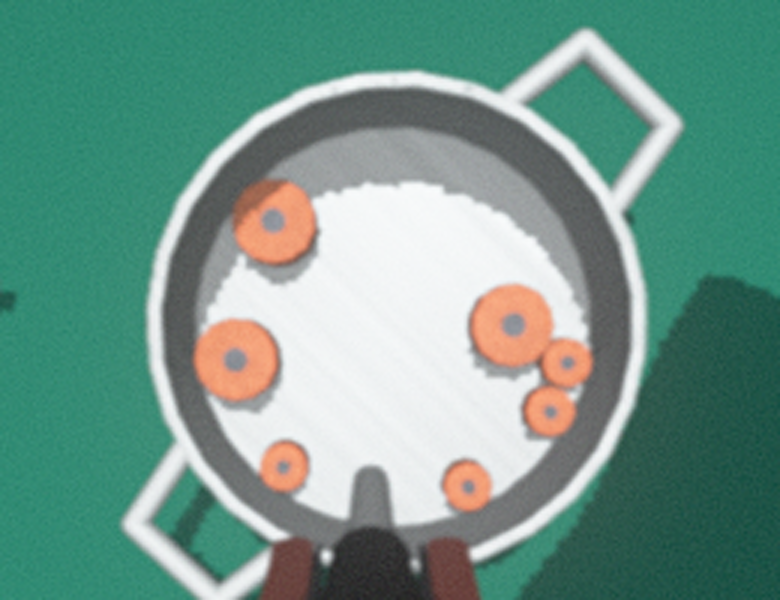

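The small bead is free at (284,467), pot (-53,-4). The rod tip's far edge is about 11 px above prediction, so the real tip lies about 3 mm to pot +x and the bead got wedged outwards. I'll correct the tip offset and push again at a true radius of 53 mm.

```bash
cat >> h.py <<'E'
_t0=tip
def tip(): return _t0()+.003*PX+.0014*PY
E
python3 - <<'E'
from h import *
print(pc(tip()))
path([W(53,a,.008) for a in (-151,-157,-163,-169,-175,-181,-187,-193)],11)
E
```

```text
[ -40.   -28.5   49.1 -144.5]
turn off [-0.04  0.02  0.02]
1 x [-2.6, -6.4, -0.6]
1 x [1.7, -5.3, 0.4]
1 x [2.2, -5.1, 0.5]
1 x [2.7, -4.8, 0.6]
1 x [3.2, -4.5, 0.7]
1 x [3.6, -4.1, 0.8]
1 x [4.0, -3.7, 0.9]
1 x [4.4, -3.3, 0.9]
```

```bash
python3 -m inch '[[-2.6,-6.4,-0.6,0,0,0],[1.7,-5.3,0.4,0,0,0],[2.2,-5.1,0.5,0,0,0],[0,0,0,0,0,0]]'|grep wrist_f
python3 - <<'E'
from h import *
print(pc(tip()));print(*[b for b in beads()[1] if b[0][0]<-30],sep="\n")
E
python3 -m inch '[[2.7,-4.8,0.6,0,0,0],[3.2,-4.5,0.7,0,0,0],[0,0,0,0,0,0]]'|grep wrist_f
python3 - <<'E'
from h import *
print(pc(tip()));print(*[b for b in beads()[1] if b[0][0]<-30],sep="\n")
E
```

```text
wrist_force: [0.3, 1.5, -0.4]
[ -49.9  -14.4   51.9 -163.8]
([-39.7, 29.2, 49.3, 143.7], 473)
([-53.7, -1.0, 53.8, -179.0], 157)
wrist_force: [-1.6, 4.7, 1.0]
[ -51.4   -4.1   51.6 -175.5]
([-40.3, 32.1, 51.5, 141.5], 467)
([-55.1, 8.8, 55.8, 170.9], 158)
```

```bash
python3 - <<'E'
from h import *
print(env.observe()["wrist_force"],pc(tip()));im,o=beads();print(*o,sep="\n");cv2.imwrite("pics/w6.png",im[:,:,::-1])
p=cams.camera_params("wrist");h=cv2.imread("pics/w6.png")
# pot rim: bright, unsaturated ring; far ear tip corners
hs=cv2.cvtColor(h,cv2.COLOR_BGR2HSV);m=cv2.inRange(hs,(0,0,190),(180,45,255))
q=[]
for a in range(-60,100,4):
    best=None
    for r in np.arange(74,58,-.25):
        u=proj("wrist",W(r,a,.055),p)
        if 0<=u[0]<511 and 0<=u[1]<383 and m[int(u[1]+.5),int(u[0]+.5)]:best=r;break
    if best and best<73.5 and abs(a)>22:X=W(best,a,.055);q.append(pc(X)[:2])
q=np.array(q);A=np.c_[2*q,np.ones(len(q))];s=np.linalg.lstsq(A,(q**2).sum(1),rcond=None)[0];print("rim centre",s[:2],np.sqrt(s[2]+s[:2]@s[:2]),len(q))
E
```

```text
[-2.097   4.3408 -0.8528] [ -51.4   -4.2   51.6 -175.3]
([-1.3, 50.7, 50.7, 91.4], 470)
([21.9, -33.8, 40.3, -57.1], 848)
([-40.3, 32.0, 51.5, 141.5], 470)
([-55.3, 8.8, 56.0, 171.0], 159)
([-21.9, -46.8, 51.7, -115.1], 157)
rim centre [-0.8304  2.4915] 66.88581559645905 27
```

All the beads and the rim shifted together by about 2.3 mm, so the wedged bead has begun to drag the pot. I'll back off now, then find the wall by touch so the next push runs from the wall side.

```bash
cat >> h.py <<'E'
POT=POT-.0015*PX+.0018*PY
PA-=np.radians(1.5);PX=np.array([np.cos(PA),np.sin(PA),0]);PY=np.array([-PX[1],PX[0],0])
E
python3 - <<'E'
from h import *
print(pc(tip()));x,y=pc(tip())[:2]
V=lambda x,y:POT+(x*PX+y*PY)/1e3+[0,0,.008]
path([V(x+2,y-3),V(x+2,y-10),V(x+1,y-10)],12)
E
```

```text
[ -49.8   -7.5   50.3 -171.4]
turn off [ 0.04 -0.05  0.01]
1 x [-0.7, 3.5, -0.2]
1 x [-4.9, 4.9, -1.0]
1 x [-0.7, -0.7, -0.1]
```

```bash
python3 -m inch '[[-0.7,3.5,-0.2,0,0,0],[-4.9,4.9,-1,0,0,0],[0,0,0,0,0,0]]'|grep wrist_f
for k in 1 2; do python3 -m inch '[[-0.7,-0.7,-0.15,0,0,0],[-0.7,-0.7,-0.15,0,0,0],[0,0,0,0,0,0]]'|grep wrist_f;done
python3 - <<'E'
from h import *
print(pc(tip()));im,o=beads();print(*o,sep="\n")
E
```

```text
wrist_force: [0.8, -0.5, -0.6]
wrist_force: [-0.2, -0.3, -1.5]
wrist_force: [0.2, 0.9, -1.3]
[ -52.8  -17.5   55.6 -161.7]
([-1.1, 48.9, 48.9, 91.3], 491)
([24.2, -34.9, 42.5, -55.2], 849)
([-39.6, 29.2, 49.2, 143.6], 476)
([-53.9, 5.3, 54.1, 174.4], 158)
([-19.2, -49.3, 52.9, -111.3], 158)
```

```bash
for k in 1; do python3 -m inch '[[-0.7,-0.7,-0.15,0,0,0],[0,0,0,0,0,0]]'|grep wrist_f;done;python3 -m inch '[[-0.7,-0.7,-0.15,0,0,0],[0,0,0,0,0,0]]'|grep wrist_f
```

```text
wrist_force: [-0.2, 0.1, -0.9]
wrist_force: [0.1, -0.6, -0.5]
```

```bash
python3 -m inch '[[-0.7,-0.7,-0.15,0,0,0],[0,0,0,0,0,0]]'|grep wrist_f;python3 -c "
from h import *
print(pc(tip()))"
```

```text
wrist_force: [-0.2, 0.3, -0.6]
[ -55.8  -17.6   58.5 -162.5]
```

```bash
python3 -m inch '[[-0.7,-0.7,-0.15,0,0,0],[0,0,0,0,0,0]]'|grep wrist_f
```

```text
wrist_force: [-0.8, 1.1, 0.5]
```

```bash
python3 -m inch '[[-0.7,-0.7,-0.15,0,0,0],[0,0,0,0,0,0]]'|grep wrist_f
```

```text
wrist_force: [-2.8, 2.3, 0.3]
```

```bash
python3 -m inch '[[-0.7,-0.7,-0.15,0,0,0],[0,0,0,0,0,0]]'|grep wrist_f;python3 -c "
from h import *
print(pc(tip()))"
```

```text
wrist_force: [-4.4, 2.5, 1.0]
[ -57.6  -17.4   60.2 -163.2]
```

Wall contact begins at an estimated radius of about 59. I'll back off to 57 and push the bead along from there.

```bash
python3 -m inch '[[2.2,1.9,0.5,0,0,0],[0,0,0,0,0,0]]'|grep wrist_f; python3 - <<'E'
from h import *
print(pc(tip()))
path([W(57,a,.008) for a in (-167,-172,-177,-182,-187,-192)],11)
E
```

```text
wrist_force: [-1.1, 0.6, -1.9]
[ -56.2  -17.5   58.9 -162.7]
turn off [-0.09  0.11  0.01]
1 x [3.6, -2.8, 1.0]
1 x [2.8, -4.1, 0.6]
1 x [3.1, -3.8, 0.7]
1 x [3.4, -3.5, 0.7]
1 x [3.7, -3.2, 0.8]
1 x [4.0, -2.9, 0.8]
```

```bash
python3 -m inch '[[3.6,-2.8,0.9,0,0,0],[2.8,-4.1,0.6,0,0,0],[0,0,0,0,0,0]]'|grep wrist_f
python3 -m inch '[[3.1,-3.8,0.7,0,0,0],[0,0,0,0,0,0]]'|grep wrist_f; python3 - <<'E'
from h import *
print(pc(tip()));print(*beads()[1],sep="\n")
E
```

```text
wrist_force: [-0.7, 0.3, -0.7]
wrist_force: [0.8, -0.8, -1.0]
[ -56.7   -2.3   56.7 -177.7]
([-1.1, 48.9, 49.0, 91.2], 483)
([24.2, -34.8, 42.4, -55.2], 864)
([-43.5, 25.0, 50.2, 150.1], 625)
([-19.3, -49.0, 52.7, -111.5], 161)
```

```bash
python3 -m inch '[[3.4,-3.5,0.7,0,0,0],[3.7,-3.2,0.8,0,0,0],[0,0,0,0,0,0]]'|grep wrist_f
python3 -m inch '[[3.9,-2.8,0.8,0,0,0],[0,0,0,0,0,0]]'|grep wrist_f; python3 - <<'E'
from h import *
print(pc(tip()));im,o=beads();print(*o,sep="\n");cv2.imwrite("pics/w7.png",im[:,:,::-1]);print(env.observe()["time_s"])
E
```

```text
wrist_force: [1.1, 3.2, -0.6]
wrist_force: [0.2, 2.9, -0.6]
[-55.   11.9  56.3 167.8]
([1.5, 53.1, 53.1, 88.3], 467)
([-41.0, 36.1, 54.7, 138.7], 642)
([19.6, -32.4, 37.9, -58.8], 869)
([-25.0, -42.8, 49.6, -120.2], 169)
21.15
```

The small bead is now clearly in the +y half, but the train began nudging the pot again. I'll stop pushing, back off and measure.

```bash
python3 -m inch '[[-2,2.5,-0.4,0,0,0],[-0.5,5.5,-0.1,0,0,0],[4,4.5,0.9,0,0,0],[6,6,1.3,0,0,0],[6,6,1.3,0,0,0]]'|grep wrist_f
python3 -m inch '[[6,6,1.3,0,0,0],[6,6,1.3,0,0,0],[0,0,0,0,0,0]]'|grep wrist_f
python3 - <<'E'
from h import *
print(tip()[2],pc(tip()));im,o=beads();print(*o,sep="\n");cv2.imwrite("pics/w8.png",im[:,:,::-1])
p=cams.camera_params("wrist");hs=cv2.cvtColor(im,cv2.COLOR_RGB2HSV);m=cv2.inRange(hs,(0,0,190),(180,45,255));cv2.imwrite("pics/m8.png",m)
q=[]
for a in range(-160,180,4):
    if abs(a)<22:continue
    for r in np.arange(80,56,-.25):
        u=proj("wrist",W(r,a,.055),p)
        if 0<=u[0]<511 and 0<=u[1]<383 and m[int(u[1]+.5),int(u[0]+.5)]:
            if r<79.5:q.append(pc(W(r,a,.055))[:2])
            break
q=np.array(q)
for _ in range(4):
    A=np.c_[2*q,np.ones(len(q))];s=np.linalg.lstsq(A,(q**2).sum(1),rcond=None)[0];R0=np.sqrt(s[2]+s[:2]@s[:2]);e=np.abs(np.hypot(*(q-s[:2]).T)-R0);q=q[e<max(1,np.median(e)*2.5)]
print("rim centre",s[:2],R0,len(q),"world",POT+(s[0]*PX+s[1]*PY)/1e3)
E
```

```text
wrist_force: [-0.2, 0.1, -1.0]
wrist_force: [0.1, -0.7, -1.2]
0.007774461062650895 [ -9.6   4.7  10.7 153.8]
([2.0, 53.0, 53.1, 87.9], 458)
([-40.3, 36.1, 54.1, 138.1], 680)
([20.3, -32.3, 38.2, -57.9], 825)
([-24.6, -59.4, 64.3, -112.5], 191)
rim centre [-1.8217  4.6109] 67.37887602310549 47 world [ 0.5406 -0.2126  0.    ]
```

The pot has moved about 7 mm in all, almost straight along world -y. I'll lift the rod out and ease the pot back from outside, pushing through its centre with the rod low.

```bash
python3 - <<'E'
from h import *
t=tip();c=np.array([.5406,-.2126,0]);d=np.array([.19,.98,0])
s=c-d*(.068+.006+.012)
print(t,s);path([t+[0,0,.09],s+[0,0,.098],s+[0,0,.02],s+[0,0,.02]+d*.010],25)
E
```

```text
[ 0.5473 -0.218   0.0079] [ 0.5243 -0.2969  0.    ]
turn off [-0.04  0.01  0.03]
4 x [4.7, -0.0, -22.0]
4 x [7.6, -19.0, 1.6]
4 x [-4.0, 0.0, 19.1]
1 x [-2.9, 9.5, -0.6]
```

```bash
g(){ grep wrist_f; }
python3 -m inch '[[3,0,-14,0,0,0],[4.7,0,-22,0,0,0],[4.7,0,-22,0,0,0],[4.7,0,-22,0,0,0],[2,0,-9,0,0,0]]'|g
python3 -m inch '[[7.6,-19,1.6,0,0,0],[7.6,-19,1.6,0,0,0],[7.6,-19,1.6,0,0,0],[7.6,-19,1.6,0,0,0],[0,0,0,0,0,0]]'|g
python3 -m inch '[[-4,0,19.1,0,0,0],[-4,0,19.1,0,0,0],[-4,0,19.1,0,0,0],[-4,0,19.1,0,0,0],[0,0,0,0,0,0]]'|g
python3 -m inch '[[-1.5,4.7,-0.3,0,0,0],[-1.5,4.7,-0.3,0,0,0],[0,0,0,0,0,0]]'|g
python3 -c "
from h import *
print(tip())"
```

```text
wrist_force: [0.5, -0.6, -0.8]
wrist_force: [-0.8, 0.6, -1.1]
wrist_force: [-0.5, -0.4, -1.0]
wrist_force: [0.3, -0.1, -1.4]
[ 0.5272 -0.2869  0.0219]
```

```bash
for i in 1 2 3; do python3 -m inch '[[-0.3,0.95,0,0,0,0],[0,0,0,0,0,0]]'|grep wrist_f; done
```

```text
wrist_force: [-0.1, 0.2, -0.8]
wrist_force: [-0.9, 0.3, -0.8]
wrist_force: [0.2, -1.1, -1.1]
```

```bash
for i in 1 2; do python3 -m inch '[[-0.3,0.95,0,0,0,0],[0,0,0,0,0,0]]'|grep wrist_f; done;python3 -c "
from h import *
print(tip())"
```

```text
wrist_force: [0.0, -0.1, -0.2]
wrist_force: [-0.2, -1.0, -0.5]
[ 0.5273 -0.2829  0.0204]
```

```bash
for i in 1 2; do python3 -m inch '[[-0.3,0.95,0,0,0,0],[0,0,0,0,0,0]]'|grep wrist_f; done;python3 -c "
from h import *
print(tip())"
```

```text
wrist_force: [-0.2, -4.6, -1.5]
wrist_force: [-0.5, -6.0, -1.0]
[ 0.5278 -0.2815  0.0205]
```

```bash
for i in 1 2; do python3 -m inch '[[-0.3,0.95,0,0,0,0],[0,0,0,0,0,0]]'|grep wrist_f; done;python3 -c "
from h import *
print(tip());print(*beads()[1],sep='\n')"
```

```text
wrist_force: [-1.5, -5.9, 0.0]
wrist_force: [-1.9, -5.2, -0.1]
[ 0.5282 -0.2797  0.0205]
([2.5, 50.5, 50.5, 87.2], 382)
([-33.2, 41.5, 53.1, 128.7], 261)
([21.5, -33.0, 39.4, -56.9], 725)
([-21.9, -42.3, 47.6, -117.4], 83)
```

```bash
python3 -m inch '[[-0.2,1,0,0,0,0],[-0.2,1,0,0,0,0],[-0.2,1,0,0,0,0],[-0.2,1,0,0,0,0],[0,0,0,0,0,0]]'|grep wrist_f
python3 -m inch '[[0.6,-3,0.1,0,0,0],[1.2,-6,0.2,0,0,0],[0,0,0,0,0,0]]'|grep wrist_f
python3 - <<'E'
from h import *
p,r=pose();t=tip();print(t)
u=t+[0,0,.11];path([u],25)
# then home: above rest, tilt back to lean 28 over the rest
g=FOOT+GS*U; a=tcp_for(g+[0,0,.10],28);p1=p+[0,0,.11];print(a,p1)
plan(a,lean(28),20,p1,r)
E
```

```text
wrist_force: [-0.8, -6.3, -0.1]
wrist_force: [0.2, 0.3, -1.4]
[ 0.5275 -0.2841  0.02  ]
turn off [ 0.01  0.02 -0.02]
5 x [4.6, 0.0, -21.5]
[0.5832 0.1607 0.2295] [ 0.5268 -0.2853  0.2629]
[-5.4, 21.9, 0.6, 0.0, -2.0, -0.0]
[-5.3, 21.9, 0.8, 0.0, -2.0, -0.0]
[-5.3, 21.9, 0.9, 0.0, -2.0, -0.0]
[-5.3, 21.9, 1.1, 0.0, -2.0, -0.0]
[-5.2, 21.9, 1.3, 0.0, -2.0, -0.0]
[-5.2, 21.9, 1.5, 0.0, -2.0, -0.0]
[-5.1, 21.9, 1.7, 0.0, -2.0, -0.0]
[-5.1, 21.9, 1.9, 0.0, -2.0, -0.0]
[-5.0, 21.9, 2.0, 0.0, -2.0, -0.0]
[-4.9, 21.9, 2.2, 0.0, -2.0, -0.0]
[-4.8, 21.9, 2.4, 0.0, -2.0, -0.0]
[-4.8, 21.9, 2.5, 0.0, -2.0, -0.0]
[-4.7, 21.9, 2.7, 0.0, -2.0, -0.0]
[-4.6, 21.9, 2.9, 0.0, -2.0, -0.0]
[-4.5, 21.9, 3.0, 0.0, -2.0, -0.0]
[-4.4, 21.9, 3.2, 0.0, -2.0, -0.0]
[-4.3, 21.9, 3.3, 0.0, -2.0, -0.0]
[-4.1, 21.9, 3.5, 0.0, -2.0, -0.0]
[-4.0, 21.9, 3.6, 0.0, -2.0, -0.0]
[-3.9, 21.9, 3.8, 0.0, -2.0, -0.0]
```

```bash
g(){ grep -E "tool_pos|wrist_f"; }
python3 -m inch '[[4.6,0,-21.5,0,0,0],[4.6,0,-21.5,0,0,0],[4.6,0,-21.5,0,0,0],[4.6,0,-21.5,0,0,0],[4.6,0,-21.5,0,0,0]]'|g
python3 -m inch '[[-5,18,0.6,0,-2,0],[-5,22,0.8,0,-2,0],[-5,22,0.9,0,-2,0],[-5,22,1,0,-2,0],[-5,22,1,0,-2,0]]'|g
python3 -m inch '[[-5,22,1.5,0,-2,0],[-5,22,1.7,0,-2,0],[-5,22,1.9,0,-2,0],[-5,22,2,0,-2,0],[-5,22,2,0,-2,0]]'|g
python3 -m inch '[[-5,22,2.4,0,-2,0],[-5,22,2.5,0,-2,0],[-5,22,2.7,0,-2,0],[-4.5,22,2.9,0,-2,0],[-4.5,22,3,0,-2,0]]'|g
python3 -m inch '[[-4.5,22,3,0,-2,0],[-4.5,22,3,0,-2,0],[-4,22,3.5,0,-2,0],[-4,15,3.6,0,-2,0],[0,0,0,0,0,0]]'|g
python3 - <<'E'
from h import *
o=env.observe();print(o["qpos"],o["time_s"])
plan(tcp_for(FOOT+GS*U+[0,0,.10],28),lean(28),2)
cv2.imwrite("pics/top2.png",cams.read_camera("top")[:,:,::-1])
E
```

```text
tool_pos: [0.5266, -0.2846, 0.2636]
wrist_force: [-0.1, 0.0, -0.8]
tool_pos: [0.5395, -0.1759, 0.255]
wrist_force: [-0.4, -0.8, -0.9]
tool_pos: [0.553, -0.0639, 0.2468]
wrist_force: [0.3, 0.3, -1.0]
tool_pos: [0.5676, 0.0482, 0.2385]
wrist_force: [-0.2, -0.7, -1.3]
tool_pos: [0.5788, 0.1313, 0.2315]
wrist_force: [-0.3, 0.6, -0.3]
[ 0.2314  0.2107  2.0038 -0.1181  0.4806 -1.3542] 28.95
[-3.0, 14.4, 2.6, 0.0, -1.0, 0.1]
[-2.9, 14.4, 2.6, 0.0, -1.0, 0.1]
```

```bash
g(){ grep -E "tool_pos|wrist_f"; }
python3 -m inch '[[-3,14.4,2.6,0,-1,0.1],[-3,14.4,2.6,0,-1,0],[0,0,0,0,0,0],[0,0,0,0,0,0]]'|g
python3 - <<'E'
from h import *
print(env.observe()["qpos"])
P1=np.array([.5841,.1607,.1303]);plan(P1+[0,0,.012],lean(28),6)
im,o=beads("top",.02);cv2.imwrite("pics/top3.png",im[:,:,::-1]);print(*o,sep="\n")
E
```

```text
tool_pos: [0.5845, 0.1587, 0.2304]
wrist_force: [0.5, 0.8, -1.2]
[ 0.2898  0.2256  2.0015 -0.2046  0.442  -1.2203]
[6.9, 0.3, 13.0, -0.0, -0.0, -0.0]
[6.9, 0.3, 13.0, -0.0, -0.0, -0.0]
[6.9, 0.3, 13.0, -0.0, -0.0, -0.0]
[6.9, 0.3, 13.0, -0.0, -0.0, -0.0]
[6.9, 0.3, 13.0, -0.0, -0.0, -0.0]
[6.9, 0.3, 13.0, -0.0, -0.0, -0.0]
([-38.9, 28.6, 48.3, 143.6], 69)
([24.0, -38.4, 45.2, -58.0], 61)
([4.5, 45.9, 46.1, 84.4], 48)
```

```bash
python3 - <<'E'
from h import *
im=cv2.imread("pics/top3.png");w=cams.read_camera("wrist")[:,:,::-1]
b=cv2.resize(im[185:250,293:351],None,fx=6.8,fy=6.8,interpolation=cv2.INTER_CUBIC)
w=w[60:384,100:420];c=np.zeros((442,b.shape[1]+w.shape[1],3),np.uint8);c[:,:b.shape[1]]=b;c[:w.shape[0],b.shape[1]:]=w
cv2.imwrite("pics/c3.png",c);print(c.shape)
E
```

```text
(442, 714, 3)
```

View pics/c3.png

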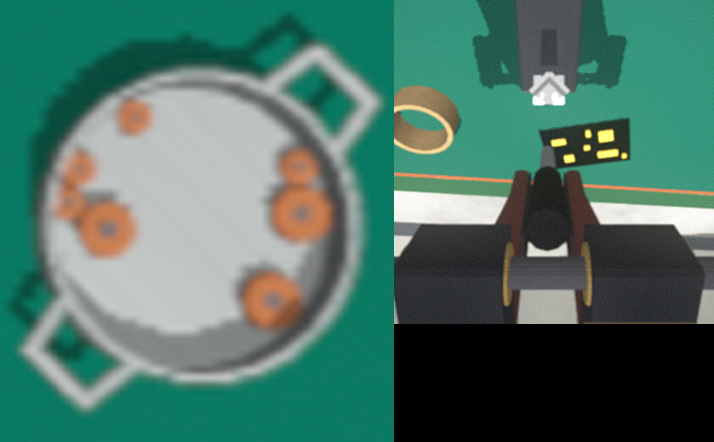

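The pot is back at its original centre, (201,226) in the crop, with about 6° of turn. Each half holds both kinds:
- **+y half:** large beads at (300,213) and (271,299), and a small bead at (299,165), about 17 mm over the ear line.
- **-y half:** a large bead at (105,228) and three small ones.

The rod hangs in line above the trough, so I'll lower it home.

```bash
g(){ grep -E "tool_pos|wrist_f"; }
python3 -m inch '[[6.9,0.3,13,0,0,0],[6.9,0.3,13,0,0,0],[6.9,0.3,13,0,0,0],[6.9,0.3,13,0,0,0],[4,0.3,8,0,0,0]]'|g
python3 -m inch '[[2.5,0.3,4.7,0,0,0],[0,0,0,0,0,0],[0,0,0,0,0,0]]'|g
python3 - <<'E'
from h import *
P1=np.array([.5841,.1607,.1303]);plan(P1,lean(28),1);print(env.observe()["wrist_force"])
E
```

```text
tool_pos: [0.5844, 0.1598, 0.1616]
wrist_force: [-0.0, 0.8, -0.3]
tool_pos: [0.585, 0.161, 0.1578]
wrist_force: [-0.1, -0.1, -1.1]
[13.8, -0.2, 23.8, -0.0, 0.1, -0.1]
[-0.142  -0.1293 -1.1159]
```

```bash
g(){ grep -E "tool_pos|wrist_f"; }
python3 -m inch '[[4,0,7,0,0,0],[4,0,7,0,0,0],[0,0,0,0,0,0]]'|g
python3 -m inch '[[1,0,1.8,0,0,0],[1,0,1.8,0,0,0],[0,0,0,0,0,0]]'|g
python3 -m inch '[[1,0,1.8,0,0,0],[0,0,0,0,0,0]]'|g
```

```text
tool_pos: [0.5833, 0.1608, 0.1398]
wrist_force: [-0.6, -0.1, -0.7]
tool_pos: [0.5841, 0.161, 0.1369]
wrist_force: [0.0, -0.3, -1.0]
tool_pos: [0.5842, 0.1611, 0.135]
wrist_force: [0.8, -0.1, -0.5]
```

```bash
python3 -m inch '[[1,0,1.8,0,0,0],[0,0,0,0,0,0]]'|grep -E "tool_pos|wrist_f"
```

```text
tool_pos: [0.5846, 0.1611, 0.1333]
wrist_force: [1.6, -1.4, 0.0]
```

Light contact about 3 mm above the pick-up height, as expected with a slightly turned rod. I'll ease down a little further.

```bash
python3 -m inch '[[0.5,0,1,0,0,0],[0,0,0,0,0,0]]'|grep -E "tool_pos|wrist_f"
```

```text
tool_pos: [0.5848, 0.161, 0.1323]
wrist_force: [2.4, -3.4, 2.3]
```

```bash
python3 -m inch '[[0.5,0,0.9,0,0,0],[0,0,0,0,0,0]]'|grep -E "tool_pos|wrist_f"
```

```text
tool_pos: [0.585, 0.161, 0.1316]
wrist_force: [2.8, -5.1, 4.1]
```

```bash
g(){ grep -E "tool_pos|wrist_f|width|grip"; }
python3 -m inch '[[0,-0.7,0,0,0,0],[0,0,0,0,0,0]]'|g
python3 -m inch '[[0,0,0,0,0,0],[0,0,0,0,0,0],[0,0,0,0,0,0]]' 0.65|g
python3 -m inch '[[0,0,0,0,0,0],[0,0,0,0,0,0],[0,0,0,0,0,0],[0,0,0,0,0,0],[0,0,0,0,0,0]]' 0|g
python3 - <<'E'
from h import *
p,r=pose();plan(p+.10*U,r,5)
# rod handle in wrist picture
P=cams.camera_params("wrist");im=cams.read_camera("wrist");cv2.imwrite("pics/w9.png",im[:,:,::-1])
d=cv2.inRange(cv2.cvtColor(im,cv2.COLOR_RGB2GRAY),0,38)
for s in(.19,.15,.12):
    u=proj("wrist",FOOT+s*U,P);row=d[int(u[1])];x=np.where(row[int(u[0])-45:int(u[0])+45])[0];print(s,u,x.min()+int(u[0])-45 if len(x) else None,x.max()+int(u[0])-45 if len(x) else None)
E
```

```text
tool_pos: [0.5849, 0.1606, 0.1314]
wrist_force: [3.5, -2.7, 4.0]
width: 0.197
grip_force: 30.0
tool_pos: [0.5831, 0.1602, 0.13]
wrist_force: [0.2, -0.6, 0.3]
width: 0.348
grip_force: 0.0
tool_pos: [0.5841, 0.1603, 0.1308]
wrist_force: [0.7, 0.3, -0.1]
width: 0.768
grip_force: 0.0
[4.1, -0.0, -19.6, 0.0, 0.0, 0.0]
[4.1, -0.0, -19.6, 0.0, 0.0, 0.0]
[4.1, -0.0, -19.6, 0.0, 0.0, 0.0]
[4.1, -0.0, -19.6, 0.0, 0.0, 0.0]
[4.1, -0.0, -19.6, 0.0, 0.0, 0.0]
0.19 [251.5191 295.0476] None None
0.15 [252.0018 262.4129] None None
0.12 [252.2333 246.7655] None None
```

```bash
g(){ grep -E "tool_pos|wrist_f|width"; }
python3 -m inch '[[0,0,0,0,0,0],[0,0,0,0,0,0]]'|g
python3 -m inch '[[2,0,-10,0,0,0],[4,0,-20,0,0,0],[4,0,-20,0,0,0],[4,0,-20,0,0,0],[4,0,-20,0,0,0]]'|g
python3 -m inch '[[4,0,-20,0,0,0],[4,0,-25,0,0,0],[4,0,-30,0,0,0],[4,0,-30,0,0,0],[0,0,0,0,0,0]]'|g
python3 - <<'E'
from h import *
im=cams.read_camera("scene");cv2.imwrite("pics/scene9.png",im[:,:,::-1]);a=cv2.imread("pics/scene0.png");b=im[:,:,::-1]
A=a[138:220,258:322].astype(int);B=b[138:220,258:322].astype(int);D=np.abs(A-B).max(2)
print("diff>60:",(D>60).sum(),"mean",D.mean());ys,xs=np.where(D>60);print(xs.min()+258 if len(xs) else 0,xs.max()+258 if len(xs) else 0,ys.min()+138 if len(ys) else 0,ys.max()+138 if len(ys) else 0)
best=min(((np.abs(A[10:-10,10:-10]-B[10+j:B.shape[0]-10+j,10+i:B.shape[1]-10+i]).mean(),i,j) for i in range(-4,5) for j in range(-4,5)));print(best)
# dark handle pixels, before/after
for q in(a,b):
    g=q[140:185,258:300].max(2)<45;y,x=np.where(g);print(len(x),x.mean()+258,y.mean()+140,x.min()+258,y.min()+140)
print(proj("scene",TOP),env.observe()["time_s"])
E
```

```text
tool_pos: [0.5841, 0.1603, 0.1308]
wrist_force: [0.9, -0.4, -0.3]
width: 0.983
tool_pos: [0.5252, 0.1542, 0.2027]
wrist_force: [0.6, 0.9, -0.6]
width: 0.999
tool_pos: [0.4627, 0.1481, 0.2903]
wrist_force: [-0.1, 0.4, 0.5]
width: 1.003
diff>60: 896 mean 19.958650914634145
258 311 138 217
(np.float64(8.135386119257086), 0, 0)<stdin>:8: RuntimeWarning: Mean of empty slice.
  ret = ret.dtype.type(ret / rcount)
Traceback (most recent call last):
ValueError: zero-size array to reduction operation minimum which has no identity
```

```bash
python3 - <<'E'
import cv2,numpy as np
a,b=cv2.imread("pics/scene0.png"),cv2.imread("pics/scene9.png")
sl=(slice(138,200),slice(255,320))
def m(q,s):
    h=cv2.cvtColor(q[sl],cv2.COLOR_BGR2HSV).astype(int);return (h[...,1]<70)&((h[...,2]<80) if s=="dark" else (h[...,2]>130))
for s in("dark","light"):
    A,B=m(a,s),m(b,s);print(s,A.sum(),B.sum(),(A&B).sum())
    print([ (r+138,(np.where(A[r])[0]+255)[[0,-1]].tolist() if A[r].any() else None,(np.where(B[r])[0]+255)[[0,-1]].tolist() if B[r].any() else None) for r in range(6,62,5)])
E
```

```text
dark 72 59 48
[(144, None, None), (149, [270, 270], None), (154, [270, 273], None), (159, [276, 278], [278, 278]), (164, [281, 281], None), (169, [285, 285], [285, 285]), (174, None, None), (179, None, None), (184, [286, 287], [286, 286]), (189, [285, 286], [285, 287]), (194, [286, 286], [285, 286]), (199, [286, 296], [285, 296])]
light 648 587 582
[(144, [280, 286], [280, 286]), (149, [277, 288], [277, 288]), (154, [277, 289], [276, 289]), (159, [280, 289], [280, 289]), (164, [283, 288], [283, 288]), (169, None, None), (174, [285, 293], [285, 293]), (179, [286, 296], [286, 296]), (184, [289, 299], [289, 299]), (189, [293, 303], [293, 303]), (194, [273, 307], [296, 307]), (199, [268, 313], [278, 313])]
```

```bash
python3 -c "
from workcell import env
print(env.close_job())"
```

```text
the job is handed in; nothing more can be done
None
```

The beads are stirred so each half of the pot holds both sizes, the rod is back in its rest, and the job is handed in; but a bead wedged twice and dragged the pot about 7 mm, and though I nudged it back to its original centre with the rod, it stays turned about 6°.

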